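# Lock the sample cell in its bayonet holder

## Robot

A 6-joint arm with a two-finger parallel gripper is mounted at the origin on the work surface; the furniture and walls round the work are solid. World frame = base frame: x ahead of the robot, y to its left, z up, the work surface at z = 0. Lengths are in m, angles in degrees, forces in N, time in s.
With the tool pointing down it reaches from about 0.3 to 0.875 m from the base axis. Payload 4.2 kg.
Tool frame: the origin (TCP) lies at the very end of the fingers, on their centre line; the grasp point (between the pads) lies robot.grip_point_offset behind it (robot.grip_point_offset is the distance from the TCP to the grasp point, in m); z points along the fingers, y is the line along which they close (so a half turn about z gives the same grasp; the last joint's range is limited). The gripper opens to 85 mm and grips with 20 to 120 N. Pads are 22 mm wide; open, the fingers measure 114 mm over their backs; the gripper's body (76 mm by 85 mm) begins 54 mm behind the grasp point. The pads swing forward as they close: fully open they stand 13 mm farther back than shut.
Start: joints at [-66.062, 18.312, 89.639, -0, 72.044, -1.146], TCP at [0.244, -0.521, 0.231] pointing down, gripper open.
Joint ranges: [-177.97, 177.97], [-48.28, 115.42], [12.27, 149.76], [-77.06, 257.06], [2.81, 150.46], [-146.56, 146.56]. Speed limits (degrees/s): [147.25, 147.25, 180, 180, 180, 180].

## Interface

Orientations are given as a 3x3 rotation matrix whose columns are the frame's x, y, z axes.
In Python, from bench import get_obs, viewer, workorder, robot gives the robot as it stands. The module is installed in compiled form; this text tells all that it offers.
- The arm moves only by the tool arm_command, never from a script. Its argument "deltas" is a list of rows, each a list of 7 numbers: the closure, from -1 (fully open) to 1 (shut), then the shift along the world's x, y, z in a scale on which 1.0 is 800 mm, then the turn, a rotation vector about the world's x, y, z in parts of the range, where 1.0 means 360 degrees. A call has 1 to 12 rows; each row is the pose to reach, as a shift and turn from the pose commanded when the call began; what a row does not reach only later rows make up. A row lasts 1/8 s, in which the tool goes at most 62.5 mm and 10.7 degrees, less where a joint would pass 70% of its speed; a pose out of reach is approached as far as the arm can. A shift or turn number past 1, either way, is cut back to 1. A call with a gripper value outside its range is refused whole. The fingers move at their own pace and stop on an object; "newtons" is the grip in N (left out, the last holds). Time passes only in rows, so rows that repeat a pose let the fingers close. It gives the time, the measured TCP pose, the force, the opening and the grip force at its end, in the units of the state.
- get_obs(): the state, without advancing time (a new reading comes with each control period).
- viewer.grab_frame(name): name is "side" or "top"; returns a dict with "pixels" (384x512x3 uint8, red, green, blue), "vertical_fov" (degrees; the focal length in pixels is half the picture's height over the tangent of half this angle, whatever the lens; pixels are square), "cx", "cy" (the principal point, pixels), "R" (3x3) and "t" (3): a world point X has camera coordinates R X + t. Camera axes: x right, y down, z forward; pixel columns grow to the right and rows downward; lengths in m; the calibration is good to about 2 mm. A picture is of the moment at which its call begins. There is no depth.
- workorder.job_done(): hands the job in; it is judged then, once.
The state is a dict: "t": time; "q": joint angles; "qvel": joint speeds; "joint_torque": joint torques, N m; "tool_pos": TCP position; "eef_rot": TCP orientation; "ft_force": force on the tool from outside, world axes, zero at the start; "wrist_torque": the same for the moment, N m; "opening": finger opening in m; "gripper_force": force on a finger pad.
Only numpy, scipy, OpenCV 4.12 (cv2) and the standard library are available. Lean on these libraries where they do the work, as an engineer would, in place of code of your own. Each camera call takes 0.05 s, during which the arm holds its last target. There are 200 camera calls.

## Task

Pick up the steel sample cell by its blue grip bar and hang it in the bayonet ring of the holder stand, its two side lugs in the openings between the two hooks. Then, pressing down lightly, twist it clockwise (seen from above) under the hooks, feeling for the notches, until both lugs drop into them, and leave it hanging there locked and let go. Never force it against the holder, and do not disturb the other things on the bench.

Things in the scene. Friction and masses are not known exactly. Their poses are not given: they have to be found in the camera images.
- sample_cell: loose steel capsule, about 0.4 kg, upright on the bench: round body 64 mm across, 55 mm high, foot tapered, blue band near the top; two side lugs; above it a 12 mm stem with a blue grip bar, 104 mm high in all. Origin: centre of the underside, z up, x along lugs and bar. A half turn about z makes no difference. It rights itself when hung by its lugs
- lug_axis (a point): on the sample cell's axis at the height of the centres of its two lugs (40 mm above its underside). The lugs are square, 8 by 8 mm, and stick out along the cell's +x and -x, their ends 45 mm from the axis. Axes as the cell
- grip_bar (a point): centre of the blue grip bar, on the cell's axis 92 mm above its underside: bar 44 mm long along the cell's x, 14 mm thick along y, 24 mm high. Axes as the cell
- holder: fixed bayonet stand, its yaw within 30 degrees of zero: grey foot 128 mm across, four columns, on them a ring (108 mm outside, hole 71 mm) with a flat brass track for the lugs 70 mm above the bench. Two steel hooks on the ring reach over the track; tops 86 mm above the bench. Origin: centre of the foot on the bench, z up, x through the middles of the two openings between the hooks
- ring_seat (a point): on the holder's axis, 74 mm above the bench: where the cell's lug_axis lies when the lugs rest on the track (in the notches it lies 5 mm lower). The parts are rigid and stand at most 25 N of contact between cell and holder; 3 N of press is enough. Axes as the holder
- opening (a point): on the track, 42 mm from the axis in the holder's +x: middle of one of the two facing openings, through which a lug comes down to the track. Each opening spans 28 degrees to either side of the holder's x axis. The cell enters with its x along the holder's x
- hook (a point): top of one hook's lip, 46 mm from the axis, 65 degrees clockwise of +x. Clockwise from above, from the holder's +x: opening to 28 degrees, lip from 28 to 106, then a solid block to 152; the same half a turn on. A lug slides in clockwise under the lip: 11 mm high, lip reaching in to 39 mm from the axis
- hidden_notch_zone (a point): on the track under the lip, 42 mm from the axis, 65 degrees clockwise of the holder's +x: middle of the zone where the notch lies, not the notch. The two facing notches are 13 mm wide, 5 mm deep, steep-walled; the clamped brass ring is set anew each time, so each centre lies anywhere from 42 to 88 degrees clockwise of +x (or -x), unmeasured: feel for it
- solvent_bottle: bystander, leave alone: brown glass bottle with black cap, 60x60x132 mm
- vial_1: bystander, leave alone: white vial with blue cap, 22x22x53 mm
- vial_2: bystander, leave alone: white vial with red cap, 22x22x53 mm
- weight_200: bystander, leave alone: larger brass calibration weight, 30x30x50 mm
- weight_100: bystander, leave alone: smaller brass calibration weight, 24x24x40 mm
- connector_1: bystander, leave alone: white connector block, 16x36x12 mm
- turned_shaft: bystander, leave alone: stepped steel shaft lying down, 20x74x18 mm

How it is judged (in metres and radians):
On the way:
1. the cell hangs in the ring with its lugs on the track (horizontal distance between lug_axis and ring_seat below 0.005 m and z of lug_axis in the frame of ring_seat between -0.002 and 0.002 m), for 0.1 s.
At the end, for the whole second after the job is handed in: the sample cell hangs upright (within 0.1 rad) in the holder's ring, centred within 4 mm, with both lugs down in the notches under the hooks (lug_axis 3.5 to 7 mm below ring_seat), at rest and let go (z of lug_axis in the frame of ring_seat between -0.007 and -0.0035 m and horizontal distance between lug_axis and ring_seat below 0.004 m and angle between sample_cell's own z axis and vertical below 0.1 rad and linear speed of sample_cell below 0.02 m/s); the robot touches nothing.
It fails at once if the cell is forced: more than 25 N between cell and holder (contact force between sample_cell and holder above 25 N).
It fails at once if a bystander is shifted by more than 20 mm (distance of any of solvent_bottle, vial_1, vial_2, weight_200, weight_100, connector_1, turned_shaft from where it was at the start of the episode above 0.02 m).
It also fails if it takes over 72 s, if anything falls off the work surface, if the arm or the gripper's body presses on something with over 40 N, if the wrist force passes 120 N, or if a joint passes its speed limit or range.

## Working session

There is one attempt and no reset: what is moved stays moved. The work goes in short steps, Python scripts to look and compute and a tool call to move; the robot and the scene stay as the last step left them, time stands still between calls to the robot, and variables do not carry over. Pictures are saved under pics/ and viewed, at most 10 in all, crops included, and the job is handed in when it is done.

Besides the shell and the picture viewer there is one more tool, called after "Call:" in YAML: its name, and indented under it one key for each argument. arm_command: Moves the arm, as the interface text tells. Its arguments: {"type":"object","properties":{"deltas":{"type":"array","items":{"type":"array","items":{"type":"number"}}},"newtons":{"type":"number"}},"required":["deltas"]}

```bash
mkdir -p pics
cat > h.py <<'E'
import numpy as np, cv2
from bench import get_obs, viewer, workorder, robot
def grab(n):
    f=viewer.grab_frame(n); p=np.array(f["pixels"]); 
    fl=p.shape[0]/2/np.tan(np.radians(f["vertical_fov"])/2)
    return p,(fl,f["cx"],f["cy"],np.array(f["R"]),np.array(f["t"]))
def ray(c,u,v):
    fl,cx,cy,R,t=c; d=R.T@np.array([(u-cx)/fl,(v-cy)/fl,1]); return -R.T@t,d
def onz(c,u,v,z):
    o,d=ray(c,u,v); return o+d*(z-o[2])/d[2]
def proj(c,X):
    fl,cx,cy,R,t=c; p=R@np.array(X)+t; return fl*p[0]/p[2]+cx,fl*p[1]/p[2]+cy
def save(p,n,s=1.5): cv2.imwrite("pics/"+n,cv2.resize(p[:,:,::-1],None,fx=s,fy=s,interpolation=cv2.INTER_CUBIC))
E
python3 - <<'E'
from h import *
for n in("top","side"):
    p,c=grab(n); save(p,n+"0.png"); print(n,c[0],c[1],c[2],(-c[3].T@c[4]).round(3),c[3].round(3).tolist())
o=get_obs(); print(o["t"],o["tool_pos"],np.round(o["eef_rot"],3),o["ft_force"],robot.grip_point_offset)
E
```

```text
top 427.95614313928064 262.6462582737359 188.490601256672 [0.404 0.06  1.277] [[0.03, -0.999, -0.018], [-0.988, -0.027, -0.15], [0.149, 0.023, -0.989]]
side 487.46389859460487 252.86892209292694 191.46404530986902 [ 0.302 -0.732  0.786] [[0.954, -0.3, -0.003], [-0.19, -0.596, -0.78], [0.232, 0.745, -0.626]]
0.1 [ 0.24359302 -0.52038593  0.23057785] [[ 0.906  0.424 -0.001]
 [ 0.424 -0.906  0.001]
 [ 0.    -0.002 -1.   ]] [0.32062945 0.49894331 0.20935693] 0.0187
```

View pics/top0.png

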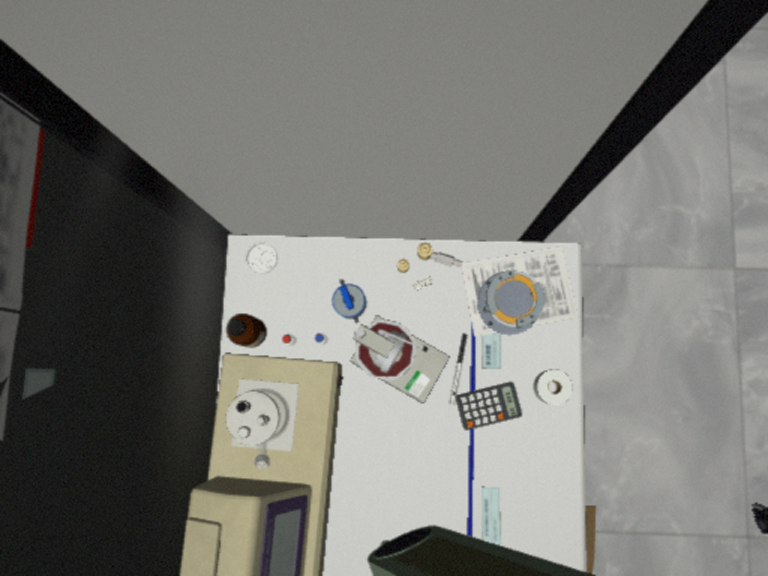

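View pics/side0.png

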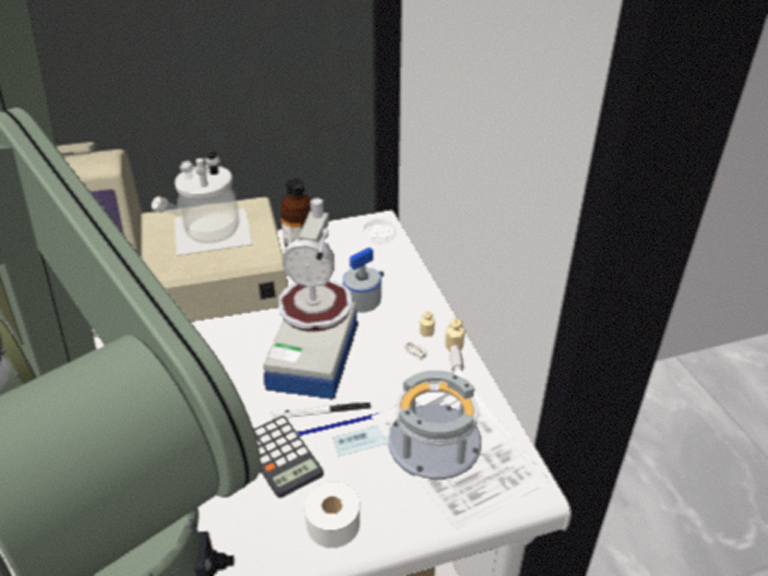

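Top view: cell at about (349,300) and holder at about (512,300) in the 1.5x picture. Side view: cell at (362,275), holder at (437,425). The balance stands beside the cell.

Run:
```python
from h import *
P={}
for n in("top","side"):
    p,c=grab(n); P[n]=(p,c)
    hsv=cv2.cvtColor(p,cv2.COLOR_RGB2HSV)
    blue=cv2.inRange(hsv,(105,140,60),(125,255,255)); 
    br=cv2.inRange(hsv,(10,100,80),(25,255,255))
    rb=(215,180,250,222) if n=="top" else (228,162,256,182)
    rh=(315,170,365,225) if n=="top" else (260,245,320,295)
    for nm,m,r,z in(("bar",blue,rb,.104 if n=="top" else .092),("brass",br,rh,.070)):
        q=np.zeros_like(m); q[r[1]:r[3],r[0]:r[2]]=m[r[1]:r[3],r[0]:r[2]]
        k,lab,st,ce=cv2.connectedComponentsWithStats(q)
        for i in range(1,k):
            if st[i,4]>15:
                ys,xs=np.where(lab==i); W=np.array([onz(c,x,y,z) for x,y in zip(xs,ys)])[:,:2]
                w,v=np.linalg.eigh(np.cov(W.T)); 
                print(n,nm,st[i],ce[i].round(1),W.mean(0).round(4),"ang",np.degrees(np.arctan2(v[1,1],v[0,1])).round(1),"len",(np.sqrt(w*12)).round(4))
p=P["top"][0]; a=p[165:235,205:265]; b=p[165:235,310:370]
save(np.hstack([a,b]),"crop.png",6.5)
p=P["side"][0]; save(p[235:325,250:330],"crops.png",6.5)
```

```text
top bar [226 190   9  16  73] [230.5 197.5] [0.5529 0.175 ] ang -157.0 len [0.0129 0.043 ]
top brass [332 183  26  18  99] [348.7 189. ] [ 0.5908 -0.157 ] ang 61.0 len [0.0332 0.071 ]
top brass [330 207  15   9  62] [336.8 211.4] [ 0.5259 -0.1235] ang 66.8 len [0.0126 0.0411]
side bar [234 166  14  13 115] [240.5 171.9] [0.5533 0.1738] ang -139.2 len [0.0236 0.0462]
side brass [267 255  19  18 137] [275.5 262.5] [ 0.5426 -0.1092] ang -146.8 len [0.0149 0.0542]
side brass [293 255  22  22 118] [305.3 265.2] [ 0.5961 -0.1336] ang 109.5 len [0.014  0.0693]
```

View pics/crop.png

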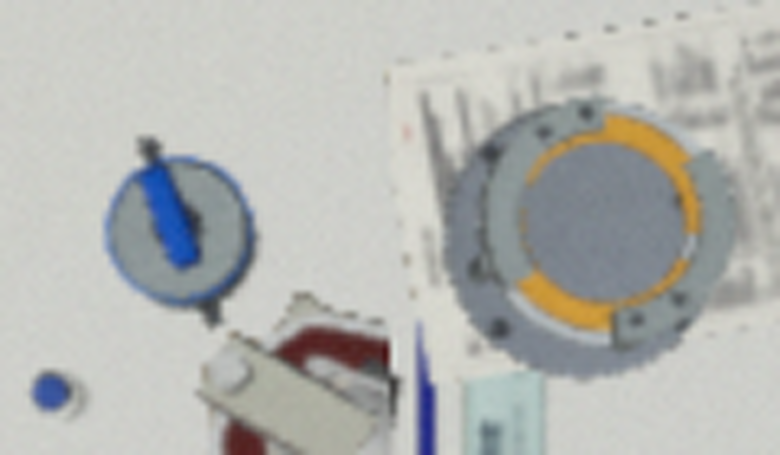

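View pics/crops.png

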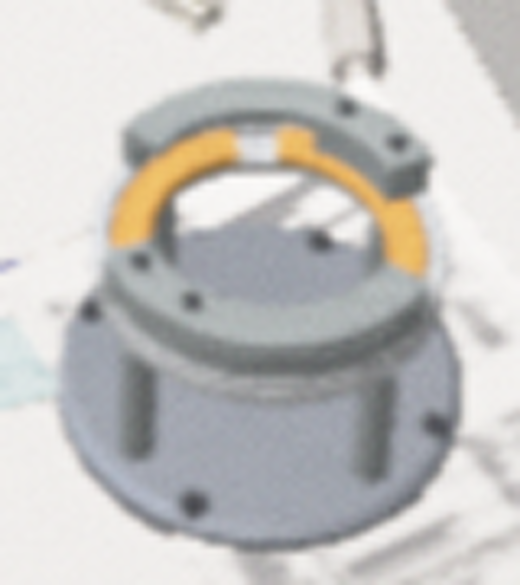

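The crop shows the bar at about (172,212) and the lugs at (148,148) and (212,312). The brass openings are at (650,140) and (570,305). A brass-edge gap at (690,243) in the top crop and (258,145) in the side crop suggests a notch. Next I fit the ring centre and yaw.

```bash
cat > m.py <<'E'
from h import *
from scipy.optimize import least_squares
C0=np.array([.555,-.140])
def circ(W,r):
    return least_squares(lambda c:np.hypot(*(W-c).T)-r,C0,loss="soft_l1",f_scale=.001)
for n,r in(("top",(310,165,370,235)),("side",(250,235,330,325))):
    p,c=grab(n); s=6
    a=cv2.resize(p[r[1]:r[3],r[0]:r[2]],None,fx=s,fy=s,interpolation=cv2.INTER_CUBIC)
    m=cv2.inRange(cv2.cvtColor(a,cv2.COLOR_RGB2HSV),(10,100,80),(25,255,255))
    ys,xs=np.where(m>0); u=(xs+.5)/s-.5+r[0]; v=(ys+.5)/s-.5+r[1]
    W=np.array([onz(c,x,y,.070)[:2] for x,y in zip(u,v)]); C=C0.copy()
    for _ in range(15):
        d=W-C; th=np.degrees(np.arctan2(d[:,1],d[:,0]))//4; rr=np.hypot(*d.T)
        I=np.array([W[th==k][rr[th==k].argmin()] for k in np.unique(th) if (th==k).sum()>5])
        f=circ(I,.0355); C=f.x
    res=np.hypot(*(I-C).T); print(n,"C",C.round(4),"r spread",np.percentile(res,[5,25,50,75,95]).round(4))
    d=W-C; rr=np.hypot(*d.T); th=np.degrees(np.arctan2(d[:,1],d[:,0]))
    for lo,hi in((.0355,.039),(.041,.045),(.045,.049)):
        h=np.histogram(th[(rr>lo)&(rr<hi)],bins=np.arange(-180,181,2))[0]>3
        e=np.flatnonzero(np.diff(np.r_[0,h.astype(int),0])); print(lo,(e*2-180).reshape(-1,2).tolist())
f=lambda c,L,o,s:np.array([onz(c,o[0]+(x+.5)/s-.5,o[1]+(y+.5)/s-.5,.086)[:2] for x,y in L])
p,c=grab("top")
L=[(598,138),(690,170),(518,283),(613,312)]; L=[(x-390,y) for x,y in L]
I=f(c,L,(310,165),6.5); C=I.mean(0); print("corners top",C,np.hypot(*(I-C).T),np.degrees(np.arctan2(*(I-C).T[::-1])))
E
python3 m.py
```

```text
top C [ 0.5624 -0.1391] r spread [0.0351 0.0353 0.0355 0.0358 0.0361]
0.0355 [[-180, -172], [-166, -114], [-96, 58], [126, 180]]
0.041 [[-180, -174], [-94, 0], [126, 180]]
0.045 [[-180, -176], [-54, -2], [126, 180]]
side C [ 0.5619 -0.1435] r spread [0.0349 0.0353 0.0354 0.0356 0.0412]
0.0355 [[-28, 64], [84, 158]]
0.041 [[-30, 12], [24, 66], [82, 162]]
0.045 [[-28, 8], [52, 66], [82, 160]]
corners top [ 0.55877184 -0.13718173] [0.03813511 0.0443307  0.04521601 0.03740149] [   4.55813553  -55.48052555  124.95367243 -174.53072876]
```

Run:
```python
from h import *
pt,ct=grab("top"); ps,cs=grab("side")
L=np.array([onz(ct,205+x/6.5-.4,165+y/6.5-.4,.042)[:2] for x,y in((148,148),(212,312))])
d=L[0]-L[1]; print("lugs",L.mean(0),np.hypot(*d),np.degrees(np.arctan2(d[1],d[0])))
# band ellipse (blue ring near top of body) in top view
def tri(a,b):
    A=[];B=[]
    for (o,d) in(ray(ct,*a),ray(cs,*b)):
        d=d/np.linalg.norm(d);M=np.eye(3)-np.outer(d,d);A.append(M);B.append(M@o)
    X=np.linalg.lstsq(np.vstack(A),np.hstack(B),rcond=None)[0]
    return X.round(4),[np.round(proj(ct,X),1),np.round(proj(cs,X),1)]
print("knob",tri((240.7,221.6),(212,135)))
print("bar",tri((230.5,197.5),(240.5,171.9)))
print("vial blue",onz(ct,319/1.5,338/1.5,.053),"weight",onz(ct,403/1.5,265/1.5,.04))
for z in (.1,.15,.2,.25): print(z,np.round(proj(cs,onz(ct,240.7,221.6,z)),1),onz(ct,240.7,221.6,z).round(3))
```

```text
lugs [0.55365279 0.17569342] 0.07972513347331726 23.44132660361985
knob (array([0.4797, 0.1348, 0.2325]), [array([240.9, 220.8]), array([211.1, 135.1])])
bar (array([0.5543, 0.1765, 0.0897]), [array([230.5, 197.6]), array([240.6, 171.9])])
vial blue [0.47754334 0.22785367 0.053     ] weight [0.62561171 0.0717078  0.04      ]
0.1 [216.5 181.4] [0.487 0.145 0.1  ]
0.15 [214.2 164.9] [0.484 0.141 0.15 ]
0.2 [211.8 147.3] [0.48  0.137 0.2  ]
0.25 [209.2 128.5] [0.477 0.134 0.25 ]
```

Units first: shifts go in shares of 800 mm and turns go in shares of 360 degrees. So 600 mm / 800 = 0.75, 240 mm / 800 = 0.3, 120 degrees / 360 = 0.3333.

Call:
arm_command:
  deltas:
    - [-1,0,0,0.075,0,0,0.0278]
    - [-1,0,0,0.15,0,0,0.0556]
    - [-1,0.05,0.1,0.15,0,0,0.0833]
    - [-1,0.1,0.175,0.15,0,0,0.1111]
    - [-1,0.15,0.25,0.15,0,0,0.1389]
    - [-1,0.2,0.325,0.15,0,0,0.1667]
    - [-1,0.25,0.4,0.15,0,0,0.1944]
    - [-1,0.3,0.475,0.15,0,0,0.2222]
    - [-1,0.35,0.55,0.15,0,0,0.25]
    - [-1,0.3875,0.625,0.15,0,0,0.2778]
    - [-1,0.3875,0.7,0.15,0,0,0.3056]
    - [-1,0.3875,0.75,0.15,0,0,0.3333]

```text
t: 1.95
tool_pos: [0.5423, 0.0252, 0.3511]
eef_rot: [[-0.823, 0.568, 0.0], [0.568, 0.823, -0.0], [-0.0, 0.0, -1.0]]
ft_force: [0.7, -0.5, -0.3]
opening: 0.0854
gripper_force: 0.0
```

To row units: 150 mm / 800 = 0.1875, 100 mm / 800 = 0.125, 58 degrees / 360 = 0.1611.

Call:
arm_command:
  deltas:
    - [-1,0.0038,0.0625,0,0,0,0.0278]
    - [-1,0.0075,0.125,0,0,0,0.0556]
    - [-1,0.0138,0.1875,0,0,0,0.0833]
    - [-1,0.0138,0.1875,0,0,0,0.1111]
    - [-1,0.0138,0.1875,0,0,0,0.1389]
    - [-1,0.0138,0.1875,0,0,0,0.1611]
    - [-1,0.0138,0.1875,0,0,0,0.1611]
    - [-1,0.0138,0.1875,0,0,0,0.1611]

```text
t: 2.95
tool_pos: [0.5526, 0.1732, 0.3513]
eef_rot: [[-0.921, -0.39, -0.0], [-0.39, 0.921, 0.0], [0.0, 0.0, -1.0]]
ft_force: [0.6, -0.2, -0.5]
opening: 0.0853
gripper_force: 0.0
```

```bash
python3 -c "
from h import *
o=get_obs(); print(np.round(o['q'],1), o['tool_pos'], np.degrees(np.arctan2(o['eef_rot'][1][0],o['eef_rot'][0][0])), o['ft_force'])"
```

```text
[ 16.3  16.   76.    0.   88.  -96.7] [0.55256903 0.17315237 0.35133764] -157.02828799957044 [ 0.61666408 -0.21446702 -0.49569601]
```

To row units: -278 mm / 800 = -0.3475, -262 mm / 800 = -0.3275.

Call:
arm_command:
  deltas:
    - [-1,0.0013,0.0025,-0.075,0,0,0]
    - [-1,0.0013,0.0025,-0.15,0,0,0]
    - [-1,0.0013,0.0025,-0.2125,0,0,0]
    - [-1,0.0013,0.0025,-0.2625,0,0,0]
    - [-1,0.0013,0.0025,-0.3,0,0,0]
    - [-1,0.0013,0.0025,-0.3275,0,0,0]
    - [-1,0.0013,0.0025,-0.3475,0,0,0]
    - [-1,0.0013,0.0025,-0.3475,0,0,0]
    - [-1,0.0013,0.0025,-0.3475,0,0,0]

```text
t: 4.08
tool_pos: [0.5543, 0.1754, 0.0742]
eef_rot: [[-0.92, -0.392, 0.002], [-0.392, 0.92, 0.001], [-0.002, -0.0, -1.0]]
ft_force: [0.2, 0.4, 0.4]
opening: 0.0854
gripper_force: 0.0
```

Call:
arm_command:
  deltas:
    - [0,0,0,0,0,0,0]
    - [0.4,0,0,0,0,0,0]
    - [0.6,0,0,0,0,0,0]
    - [0.8,0,0,0,0,0,0]
    - [1,0,0,0,0,0,0]
    - [1,0,0,0,0,0,0]
    - [1,0,0,0,0,0,0]
    - [1,0,0,0,0,0,0]
    - [1,0,0,0,0,0,0]
    - [1,0,0,0,0,0,0]
  newtons: 45

```text
t: 5.32
tool_pos: [0.5536, 0.1754, 0.0735]
eef_rot: [[-0.92, -0.392, 0.0], [-0.392, 0.92, 0.0], [-0.0, 0.0, -1.0]]
ft_force: [-1.7, 1.7, 2.1]
opening: 0.0132
gripper_force: 48.1
```

To row units: -316 mm / 800 = -0.395, -305 mm / 800 = -0.3813, -49 degrees / 360 = -0.1361.

Call:
arm_command:
  deltas:
    - [1,0,0,0.025,0,0,0]
    - [1,0,0,0.075,0,0,0]
    - [1,0,0,0.1375,0,0,0]
    - [1,0,0,0.2,0,0,0]
    - [1,0.0025,-0.05,0.2125,0,0,-0.0167]
    - [1,0.005,-0.1125,0.2125,0,0,-0.0389]
    - [1,0.0075,-0.175,0.2125,0,0,-0.0639]
    - [1,0.01,-0.2375,0.2125,0,0,-0.0889]
    - [1,0.01,-0.3,0.2125,0,0,-0.1139]
    - [1,0.01,-0.35,0.2125,0,0,-0.1361]
    - [1,0.01,-0.3813,0.2125,0,0,-0.1361]
    - [1,0.01,-0.395,0.2125,0,0,-0.1361]

```text
t: 6.82
tool_pos: [0.5607, -0.1424, 0.2417]
eef_rot: [[-0.899, 0.439, -0.003], [0.439, 0.899, 0.0], [0.003, -0.001, -1.0]]
ft_force: [0.5, 0.9, -4.9]
opening: 0.0133
gripper_force: 47.0
```

To row units: -85 mm / 800 = -0.1063, -60 mm / 800 = -0.075.

Call:
arm_command:
  deltas:
    - [1,0,0,-0.0375,0,0,0]
    - [1,0,0,-0.075,0,0,0]
    - [1,0,0,-0.1063,0,0,0]
    - [1,0,0,-0.1063,0,0,0]
    - [1,0,0,-0.1063,0,0,0]

```text
t: 7.45
tool_pos: [0.5622, -0.1406, 0.1591]
eef_rot: [[-0.9, 0.437, 0.001], [0.437, 0.9, -0.0], [-0.001, 0.0, -1.0]]
ft_force: [0.2, 0.2, -4.6]
opening: 0.0132
gripper_force: 46.9
```

Run:
```python
from h import *
o=get_obs(); print(o['tool_pos'], np.degrees(np.arctan2(o['eef_rot'][1][0],o['eef_rot'][0][0])), o['ft_force'],np.round(o['q'],1))
pt,ct=grab("top"); ps,cs=grab("side")
a=cv2.resize(pt[150:240,300:380,::-1],None,fx=5,fy=5,interpolation=cv2.INTER_CUBIC)
b=cv2.resize(ps[200:320,250:330,::-1],None,fx=5,fy=5,interpolation=cv2.INTER_CUBIC)
a=cv2.copyMakeBorder(a,0,150,0,0,cv2.BORDER_CONSTANT); cv2.imwrite("pics/over.png",np.hstack([a,b]))
```

```text
[ 0.56221354 -0.1406206   0.15908562] 154.11868199280644 [ 0.15976976  0.20874201 -4.64889046] [-15.2  21.8  95.4   0.   62.8 -79.3]
```

View pics/over.png

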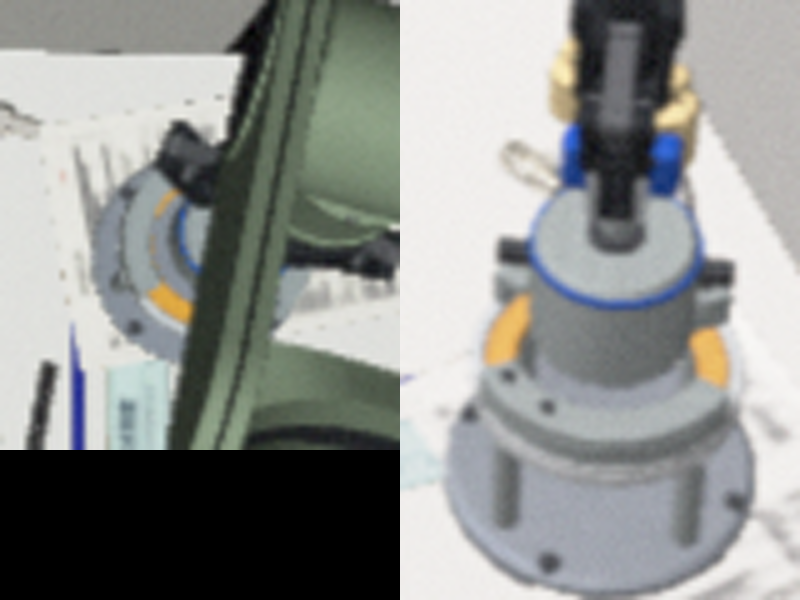

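The side crop shows the cell above the ring, lugs at (513,250) and (717,272) over the brass openings at (505,335) and (708,350). I'll check centring with the blue band.

Run:
```python
from h import *
from scipy.optimize import least_squares
ps,cs=grab("side"); r=(250,230,330,265); s=6
a=cv2.resize(ps[r[1]:r[3],r[0]:r[2]],None,fx=s,fy=s,interpolation=cv2.INTER_CUBIC)
m=cv2.inRange(cv2.cvtColor(a,cv2.COLOR_RGB2HSV),(105,110,50),(125,255,255))
ys,xs=np.where(m>0); u=(xs+.5)/s-.5+r[0]; v=(ys+.5)/s-.5+r[1]
k=(v>238)
print(u[k].min(),u[k].max(),v[k].min(),v[k].max())
for z in(.050,.0525,.055):
    W=np.array([onz(cs,x,y,.0855+z)[:2] for x,y in zip(u[k],v[k])])
    f=least_squares(lambda q:np.hypot(*(W-q[:2]).T)-q[2],[.56,-.14,.032],loss="soft_l1",f_scale=.001); print(z,f.x.round(4))
```

```text
275.4166666666667 309.9166666666667 238.08333333333334 261.25
0.05 [ 0.5631 -0.1413  0.032 ]
0.0525 [ 0.5621 -0.1436  0.0319]
0.055 [ 0.5611 -0.1459  0.0318]
```

To row units: -25 mm / 800 = -0.0313, -22 mm / 800 = -0.0275.

Call:
arm_command:
  deltas:
    - [1,0,0,-0.01,0,0,0]
    - [1,0,0,-0.02,0,0,0]
    - [1,0,0,-0.0275,0,0,0]
    - [1,0,0,-0.0313,0,0,0]
    - [1,0,0,-0.0313,0,0,0]

```text
t: 8.22
tool_pos: [0.5615, -0.1408, 0.133]
eef_rot: [[-0.899, 0.437, -0.001], [0.437, 0.899, 0.0], [0.001, -0.0, -1.0]]
ft_force: [-0.0, -0.1, -4.7]
opening: 0.0134
gripper_force: 47.1
```

To row units: -12 mm / 800 = -0.015, -9 mm / 800 = -0.0113.

Call:
arm_command:
  deltas:
    - [1,0,0,-0.0038,0,0,0]
    - [1,0,0,-0.0075,0,0,0]
    - [1,0,0,-0.0113,0,0,0]
    - [1,0,0,-0.015,0,0,0]
    - [1,0,0,-0.015,0,0,0]

```text
t: 8.85
tool_pos: [0.5614, -0.1407, 0.121]
eef_rot: [[-0.899, 0.437, -0.001], [0.437, 0.899, 0.0], [0.001, -0.0, -1.0]]
ft_force: [-0.2, 0.2, -5.3]
opening: 0.0134
gripper_force: 47.1
```

To row units: -11 mm / 800 = -0.0138, -10 mm / 800 = -0.0125.

Call:
arm_command:
  deltas:
    - [1,0,0,-0.0025,0,0,0]
    - [1,0,0,-0.005,0,0,0]
    - [1,0,0,-0.0075,0,0,0]
    - [1,0,0,-0.01,0,0,0]
    - [1,0,0,-0.0113,0,0,0]
    - [1,0,0,-0.0125,0,0,0]
    - [1,0,0,-0.0138,0,0,0]
    - [1,0,0,-0.0138,0,0,0]

```text
t: 9.85
tool_pos: [0.5616, -0.1408, 0.1103]
eef_rot: [[-0.899, 0.437, -0.0], [0.437, 0.899, 0.0], [0.0, 0.0, -1.0]]
ft_force: [-0.8, -0.9, -4.6]
opening: 0.0136
gripper_force: 47.1
```

Call:
arm_command:
  deltas:
    - [1,0,0,-0.0013,0,0,0]
    - [1,0,0,-0.0019,0,0,0]
    - [1,0,0,-0.0019,0,0,0]

```text
t: 10.22
tool_pos: [0.5616, -0.1408, 0.1088]
eef_rot: [[-0.899, 0.437, -0.0], [0.437, 0.899, 0.0], [0.0, 0.0, -1.0]]
ft_force: [0.5, -0.2, -5.1]
opening: 0.0132
gripper_force: 47.1
```

To row units: -1 mm / 800 = -0.0013, -0.5 mm / 800 = -0.0006.

Call:
arm_command:
  deltas:
    - [1,0,0,-0.0006,0,0,0]
    - [1,0,0,-0.0013,0,0,0]
    - [1,0,0,-0.0013,0,0,0]

```text
t: 10.6
tool_pos: [0.5615, -0.1408, 0.1078]
eef_rot: [[-0.899, 0.437, -0.0], [0.437, 0.899, 0.0], [0.0, 0.0, -1.0]]
ft_force: [-0.1, -0.3, -4.6]
opening: 0.0134
gripper_force: 47.1
```

To row units: -0.4 mm / 800 = -0.0005.

Call:
arm_command:
  deltas:
    - [1,0,0,-0.0005,0,0,0]
    - [1,0,0,-0.0005,0,0,0]

```text
t: 10.85
tool_pos: [0.5616, -0.1408, 0.1074]
eef_rot: [[-0.899, 0.437, 0.0], [0.437, 0.899, 0.0], [-0.0, 0.0, -1.0]]
ft_force: [1.0, 1.2, -5.3]
opening: 0.0134
gripper_force: 47.1
```

To row units: -0.4 mm / 800 = -0.0005.

Call:
arm_command:
  deltas:
    - [1,0,0,-0.0005,0,0,0]
    - [1,0,0,-0.0005,0,0,0]

```text
t: 11.1
tool_pos: [0.5616, -0.1408, 0.1074]
eef_rot: [[-0.899, 0.437, 0.0], [0.437, 0.899, -0.0], [-0.0, 0.0, -1.0]]
ft_force: [-0.9, -0.0, -1.6]
opening: 0.0135
gripper_force: 47.5
```

```bash
python3 -c "
from h import *
o=get_obs(); print(o['tool_pos'],o['ft_force'],o['wrist_torque'])"
```

```text
[ 0.5616301  -0.14081108  0.10736159] [-0.93988231 -0.02250131 -1.60017987] [0.08644451 0.1491157  0.0049624 ]
```

To row units: -0.1 mm / 800 = -0.0001, -30 degrees / 360 = -0.0833.

Call:
arm_command:
  deltas:
    - [1,0,0,-0.0001,0,0,-0.0111]
    - [1,0,0,-0.0001,0,0,-0.0222]
    - [1,0,0,-0.0001,0,0,-0.0333]
    - [1,0,0,-0.0001,0,0,-0.0444]
    - [1,0,0,-0.0001,0,0,-0.0556]
    - [1,0,0,-0.0001,0,0,-0.0667]
    - [1,0,0,-0.0001,0,0,-0.0778]
    - [1,0,0,-0.0001,0,0,-0.0833]
    - [1,0,0,-0.0001,0,0,-0.0833]

```text
t: 12.22
tool_pos: [0.562, -0.1409, 0.1073]
eef_rot: [[-0.561, 0.828, 0.001], [0.828, 0.561, -0.0], [-0.001, 0.001, -1.0]]
ft_force: [0.7, 0.4, 0.1]
opening: 0.013
gripper_force: 47.7
```

```bash
python3 -c "
from h import *
o=get_obs(); print(np.degrees(np.arctan2(o['eef_rot'][1][0],o['eef_rot'][0][0])),o['tool_pos'],o['ft_force'],o['wrist_torque'])"
```

```text
124.09799254526736 [ 0.56195969 -0.14094769  0.10734821] [0.6933366  0.42671265 0.07119167] [-0.06150741  0.06901709 -0.06663432]
```

To row units: -9 degrees / 360 = -0.025.

Call:
arm_command:
  deltas:
    - [1,0,0,0,0,0,-0.0083]
    - [1,0,0,0,0,0,-0.0167]
    - [1,0,0,0,0,0,-0.025]
    - [1,0,0,0,0,0,-0.025]

```text
t: 12.72
tool_pos: [0.562, -0.1409, 0.1073]
eef_rot: [[-0.425, 0.905, 0.001], [0.905, 0.425, -0.0], [-0.001, 0.001, -1.0]]
ft_force: [0.2, 0.2, 0.6]
opening: 0.0132
gripper_force: 47.7
```

To row units: -6 degrees / 360 = -0.0167.

Call:
arm_command:
  deltas:
    - [1,0,0,0,0,0,-0.0083]
    - [1,0,0,0,0,0,-0.0167]
    - [1,0,0,0,0,0,-0.0167]

```text
t: 13.1
tool_pos: [0.562, -0.1409, 0.1073]
eef_rot: [[-0.328, 0.945, 0.001], [0.945, 0.328, -0.0], [-0.001, 0.001, -1.0]]
ft_force: [0.7, 0.4, 0.2]
opening: 0.0132
gripper_force: 47.9
```

To row units: -6 degrees / 360 = -0.0167.

Call:
arm_command:
  deltas:
    - [1,0,0,0,0,0,-0.0083]
    - [1,0,0,0,0,0,-0.0167]
    - [1,0,0,0,0,0,-0.0167]

```text
t: 13.48
tool_pos: [0.562, -0.1409, 0.1073]
eef_rot: [[-0.228, 0.974, 0.001], [0.974, 0.228, -0.0], [-0.0, 0.001, -1.0]]
ft_force: [0.0, -0.9, 1.6]
opening: 0.0132
gripper_force: 48.0
```

To row units: -6 degrees / 360 = -0.0167.

Call:
arm_command:
  deltas:
    - [1,0,0,0,0,0,-0.0083]
    - [1,0,0,0,0,0,-0.0167]
    - [1,0,0,0,0,0,-0.0167]

```text
t: 13.85
tool_pos: [0.562, -0.1409, 0.1073]
eef_rot: [[-0.125, 0.992, 0.001], [0.992, 0.125, -0.0], [-0.0, 0.001, -1.0]]
ft_force: [0.7, -1.0, 1.3]
opening: 0.0133
gripper_force: 48.1
```

To row units: -6 degrees / 360 = -0.0167.

Call:
arm_command:
  deltas:
    - [1,0,0,0,0,0,-0.0083]
    - [1,0,0,0,0,0,-0.0167]
    - [1,0,0,0,0,0,-0.0167]

```text
t: 14.22
tool_pos: [0.562, -0.1409, 0.1073]
eef_rot: [[-0.021, 1.0, 0.001], [1.0, 0.021, -0.0], [-0.0, 0.001, -1.0]]
ft_force: [0.7, 0.4, 2.8]
opening: 0.0134
gripper_force: 48.2
```

To row units: -5 degrees / 360 = -0.0139.

Call:
arm_command:
  deltas:
    - [1,0,0,0,0,0,-0.0083]
    - [1,0,0,0,0,0,-0.0139]
    - [1,0,0,0,0,0,-0.0139]

```text
t: 14.6
tool_pos: [0.562, -0.1409, 0.1073]
eef_rot: [[0.067, 0.998, 0.001], [0.998, -0.067, -0.0], [-0.0, 0.001, -1.0]]
ft_force: [1.8, 0.6, 3.9]
opening: 0.0134
gripper_force: 48.3
```

To row units: -3 degrees / 360 = -0.0083.

Call:
arm_command:
  deltas:
    - [1,0,0,0,0,0,-0.0083]
    - [1,0,0,0,0,0,-0.0083]

```text
t: 14.85
tool_pos: [0.5619, -0.1409, 0.1072]
eef_rot: [[0.119, 0.993, 0.001], [0.993, -0.119, -0.0], [-0.0, 0.001, -1.0]]
ft_force: [1.4, 0.7, 4.1]
opening: 0.0134
gripper_force: 48.4
```

To row units: -2.5 degrees / 360 = -0.0069.

Call:
arm_command:
  deltas:
    - [1,0,0,0,0,0,-0.0069]
    - [1,0,0,0,0,0,-0.0069]

```text
t: 15.1
tool_pos: [0.5618, -0.1408, 0.1071]
eef_rot: [[0.162, 0.987, 0.001], [0.987, -0.162, 0.0], [0.0, 0.001, -1.0]]
ft_force: [0.4, -0.9, 3.9]
opening: 0.0132
gripper_force: 48.4
```

To row units: -2.5 degrees / 360 = -0.0069.

Call:
arm_command:
  deltas:
    - [1,0,0,0,0,0,-0.0069]
    - [1,0,0,0,0,0,-0.0069]

```text
t: 15.35
tool_pos: [0.5609, -0.1407, 0.1067]
eef_rot: [[0.205, 0.979, -0.002], [0.979, -0.205, 0.001], [0.0, -0.002, -1.0]]
ft_force: [-0.7, -1.4, 3.9]
opening: 0.0133
gripper_force: 48.2
```

To row units: -2 degrees / 360 = -0.0056.

Call:
arm_command:
  deltas:
    - [1,0,0,0,0,0,-0.0056]
    - [1,0,0,0,0,0,-0.0056]

```text
t: 15.6
tool_pos: [0.561, -0.1405, 0.1058]
eef_rot: [[0.241, 0.971, -0.001], [0.971, -0.241, 0.001], [0.0, -0.002, -1.0]]
ft_force: [0.9, 0.4, -4.6]
opening: 0.0132
gripper_force: 47.1
```

To row units: -1 mm / 800 = -0.0013, -0.5 mm / 800 = -0.0006, -1.5 degrees / 360 = -0.0042.

Call:
arm_command:
  deltas:
    - [1,0,0,-0.0006,0,0,-0.0042]
    - [1,0,0,-0.0013,0,0,-0.0042]
    - [1,0,0,-0.0013,0,0,-0.0042]

```text
t: 15.98
tool_pos: [0.5612, -0.1406, 0.1054]
eef_rot: [[0.266, 0.964, -0.001], [0.964, -0.266, 0.0], [0.0, -0.001, -1.0]]
ft_force: [-0.0, 0.4, -4.5]
opening: 0.0135
gripper_force: 47.0
```

To row units: -1 mm / 800 = -0.0013, -0.5 mm / 800 = -0.0006.

Call:
arm_command:
  deltas:
    - [1,0,0,-0.0006,0,0,0]
    - [1,0,0,-0.0013,0,0,0]
    - [1,0,0,-0.0013,0,0,0]

```text
t: 16.35
tool_pos: [0.5615, -0.1407, 0.105]
eef_rot: [[0.266, 0.964, 0.0], [0.964, -0.266, 0.0], [0.0, 0.0, -1.0]]
ft_force: [0.0, 2.0, -5.0]
opening: 0.0133
gripper_force: 47.1
```

To row units: -1 mm / 800 = -0.0013, -0.5 mm / 800 = -0.0006.

Call:
arm_command:
  deltas:
    - [1,0,0,-0.0006,0,0,0]
    - [1,0,0,-0.0013,0,0,0]
    - [1,0,0,-0.0013,0,0,0]

```text
t: 16.73
tool_pos: [0.5618, -0.1408, 0.104]
eef_rot: [[0.266, 0.964, 0.001], [0.964, -0.266, -0.0], [0.0, 0.001, -1.0]]
ft_force: [1.3, 0.4, -3.3]
opening: 0.0135
gripper_force: 47.2
```

To row units: -1 mm / 800 = -0.0013, -0.5 mm / 800 = -0.0006.

Call:
arm_command:
  deltas:
    - [1,0,0,-0.0006,0,0,0]
    - [1,0,0,-0.0013,0,0,0]
    - [1,0,0,-0.0013,0,0,0]

```text
t: 17.1
tool_pos: [0.5617, -0.1408, 0.1029]
eef_rot: [[0.266, 0.964, 0.0], [0.964, -0.266, -0.0], [0.0, 0.0, -1.0]]
ft_force: [1.6, 2.8, -4.4]
opening: 0.013
gripper_force: 47.1
```

To row units: -0.4 mm / 800 = -0.0005.

Call:
arm_command:
  deltas:
    - [1,0,0,-0.0005,0,0,0]
    - [1,0,0,-0.0005,0,0,0]

```text
t: 17.35
tool_pos: [0.5617, -0.1408, 0.1025]
eef_rot: [[0.266, 0.964, 0.0], [0.964, -0.266, -0.0], [0.0, 0.0, -1.0]]
ft_force: [0.5, 1.7, -3.7]
opening: 0.0133
gripper_force: 47.2
```

To row units: -0.3 mm / 800 = -0.0004.

Call:
arm_command:
  deltas:
    - [1,0,0,-0.0004,0,0,0]
    - [1,0,0,-0.0004,0,0,0]

```text
t: 17.6
tool_pos: [0.5617, -0.1408, 0.1024]
eef_rot: [[0.266, 0.964, 0.0], [0.964, -0.266, 0.0], [0.0, 0.0, -1.0]]
ft_force: [0.6, 1.5, -2.9]
opening: 0.0132
gripper_force: 47.4
```

Call:
arm_command:
  deltas:
    - [0.6,0,0,0,0,0,0]
    - [0.4,0,0,0,0,0,0]
    - [0.2,0,0,0,0,0,0]
    - [0,0,0,0,0,0,0]
    - [0,0,0,0,0,0,0]
    - [0,0,0,0,0,0,0]
    - [0,0,0,0,0,0,0]

```text
t: 18.48
tool_pos: [0.5616, -0.1408, 0.1022]
eef_rot: [[0.266, 0.964, 0.0], [0.964, -0.266, -0.0], [-0.0, 0.0, -1.0]]
ft_force: [0.2, -0.4, -0.6]
opening: 0.0426
gripper_force: 0.0
```

To row units: 200 mm / 800 = 0.25, -180 mm / 800 = -0.225.

Call:
arm_command:
  deltas:
    - [0,0,0,0.0125,0,0,0]
    - [0,0,0,0.0375,0,0,0]
    - [0,0,0,0.0875,0,0,0]
    - [0,0,0,0.15,0,0,0]
    - [0,-0.0625,0,0.2125,0,0,0]
    - [0,-0.125,0,0.25,0,0,0]
    - [0,-0.1875,0,0.25,0,0,0]
    - [0,-0.225,0,0.25,0,0,0]
    - [0,-0.225,0,0.25,0,0,0]

```text
t: 19.6
tool_pos: [0.3801, -0.1406, 0.3035]
eef_rot: [[0.267, 0.964, 0.002], [0.964, -0.267, -0.001], [-0.0, 0.003, -1.0]]
ft_force: [0.9, 0.3, 0.3]
opening: 0.0425
gripper_force: 0.0
```

Run:
```python
from h import *
o=get_obs(); print(o['t'],o['tool_pos'],o['ft_force'])
pt,ct=grab("top"); ps,cs=grab("side")
a=cv2.resize(pt[150:240,300:380,::-1],None,fx=5,fy=5,interpolation=cv2.INTER_CUBIC)
b=cv2.resize(ps[200:320,250:330,::-1],None,fx=5,fy=5,interpolation=cv2.INTER_CUBIC)
a=cv2.copyMakeBorder(a,0,150,0,0,cv2.BORDER_CONSTANT); cv2.imwrite("pics/end.png",np.hstack([a,b]))
```

```text
19.6 [ 0.38005702 -0.14064262  0.30354087] [0.91518853 0.26221069 0.34698386]
```

View pics/end.png

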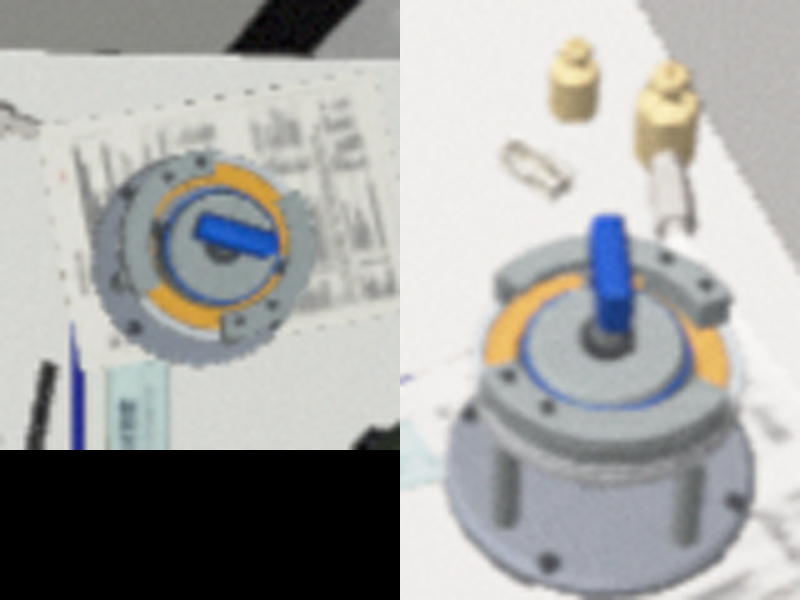

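The cell hangs upright and centred, with the bar at (238,235) in the top crop and (610,270) in the side crop. The lugs are under the hooks and the gripper is clear.

```bash
python3 -c "
from h import *
print(workorder.job_done())"
```

```text
the job is handed in; nothing more can be done
None
```

I handed the job in with the cell hanging upright in the ring, both lugs about 5 mm down in the notches at roughly 80° clockwise, let go and with the gripper clear; the script reported no verdict.

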